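# Seat the kettle board on its dowel

## Robot

A 7-joint arm with a two-finger parallel gripper is mounted at the origin on the work surface. World frame = base frame: x ahead of the robot, y to its left, z up, the work surface at z = 0. Lengths are in m, angles in rad, forces in N, time in s.
With the tool pointing down it reaches from about 0.35 to 0.9 m from the base axis. Payload 7.2 kg.
Tool frame: the origin (TCP) lies at the very end of the fingers, on their centre line; the grasp point (between the pads) lies 19 mm behind it; x points along the fingers, z is the direction in which the jaws open and shut, and the axes are right-handed (so a half turn about x gives the same grasp; the last joint's range is limited). The gripper opens to 85 mm and grips with 20 to 120 N. Pads are 22 mm wide; open, the fingers measure 114 mm over their backs; the gripper's body (76 mm by 85 mm) begins 54 mm behind the grasp point. The pads swing forward as they close: fully open they stand 13 mm farther back than shut.
Start: joints at [1.218, 0.411, -0.013, 1.596, 0.006, 1.134, -0.082], TCP at [0.176, -0.6, 0.231] pointing down, gripper open.
Joint ranges: [-2.95, 2.95], [-0.29, 1.99], [-1.47, 1.44], [0.14, 2.54], [-1.03, 4.17], [0.13, 1.85], [-2.86, 2.86]. Speed limits (rad/s): [2.39, 2.39, 3.01, 3.01, 3.14, 3.14, 3.14].

## Interface

Orientations are given as a 3x3 rotation matrix whose columns are the frame's x, y, z axes.
In Python, from plant import read_state, grab_frame, finish_job gives the robot as it stands.
- The arm moves only by the shell command python3 -m crank 'ROWS' [FORCE]. ROWS is JSON, a list of rows, each a list of 7 numbers: the shift along the tool's x, y, z in mm, then the turn, a rotation vector about the tool's x, y, z in degrees, then the opening, from 0 (shut) to 1 (fully open). A call has exactly 8 rows; each row is the pose to reach, as a shift and turn from the pose commanded when the call began, along the tool's axes at that moment; what a row does not reach only later rows make up. A row lasts 1/12 s, in which the tool goes at most 41.7 mm and 7.16 degrees, less where a joint would pass 70% of its speed; a pose out of reach is approached as far as the arm can. A call with a gripper value outside its range is refused whole. The fingers move at their own pace and stop on an object; FORCE is the grip in N (left out, the last holds). Time passes only in rows, so rows that repeat a pose let the fingers close, or fill a call up. It gives the time, the measured TCP pose, the force and the opening at its end, in the units of the state.
- read_state(): the state, without advancing time (a new reading comes with each control period).
- grab_frame(name): name is "scene" or "top" or "wrist"; returns a dict with "frame" (480x640x3 uint8, red, green, blue), "K" (3x3 intrinsics, pixels), "extrinsics" (4x4, takes a point from world to camera coordinates). Camera axes: x right, y up, looking along -z (the intrinsics and any distortion apply to the point x, -y, -z); pixel columns grow to the right and rows downward; lengths in m; the calibration is good to about 2 mm. A picture is of the moment at which its call begins. There is no depth.
- finish_job(): hands the job in, once; it reports no verdict.
The state is a dict: "clock": time; "q": joint angles; "qvel": joint speeds; "tau": joint torques, N m; "tool_pos": TCP position; "orientation": TCP orientation; "wrist_force": force on the tool from outside, world axes, zero at the start; "torque": the same for the moment, N m; "grip_width": opening from 0.0 (shut) to 1.0 (fully open).
Only numpy, scipy, OpenCV 4.12 (cv2) and the standard library are available. Lean on these libraries where they do the work, as an engineer would, in place of code of your own. Each camera call takes 0.05 s, during which the arm holds its last target. There are 200 camera calls.

## Task

The kettle board, on which the hot kettle and its trivet will stand, is lying loose on the tea shelf: fit it in its place. Keeping it low, within a few centimetres of the shelf, slide it back so that its rear edge goes in under the lip of the back rail and its round hole comes over the dowel pin, then let it drop flat over the pin, square to the rail. Leave the trivet, bowl, sweets box and tea scoop where they are.

Things in the scene. Friction and masses are not known exactly. Their poses are not given: they have to be found in the camera images.
- board_center (a point): Centre, half-way up, of the loose kettle board: flat mid-brown wood, 150 mm long (its x), 120 mm wide (its y), 14 mm thick, about 0.15 kg, lying flat on the shelf's base board. Its +x end is the rear edge, which goes under the rail; the -x end faces the robot. A hand slot, 36 mm (x) by 70 mm (y), goes right through it, from 48 to 12 mm in front of the centre.
- board_grip (a point): Middle, half-way up, of the 27 mm wide bar between the hand slot and the board's front edge, 61.5 mm in front of the board's centre: the place to hold the board, one finger in the slot and one outside the front edge (grasp width 27 mm along the board's x). Axes as the board's.
- board_hole (a point): Centre of the board's round through hole, 22 mm in diameter, half-way up (7 mm above the underside), 25 mm behind the board's centre on its middle line, 50 mm from the rear edge. Axes as the board's.
- pin_top (a point): Top centre of the fixed dark dowel pin, 16 mm in diameter, 10 mm high, its top 4 mm tapered to 9 mm. Axes: x to the rear, square to the back rail, y along the rail, z up. It stands on the shelf's fixed base board, 660 mm (y) by 320 mm (x), top 18 mm above the counter. Seated, the board's hole is over the pin (3 mm play), its centre 3 mm below the pin's top, its x along this x.
- rail_lip (a point): Lower front edge, above the pin's line, of the fixed back rail's lip: 34 mm behind the pin, 34 mm above the base board. The board must go under it while raised over the 10 mm pin. The lip is 9 mm thick and stands 22 mm forward of the rail's upright face, 56 mm behind the pin. Seated, the board's rear edge is 16 mm under the lip, 6 mm short of that face.
- ladle_cup (a point): Centre of the cup, 54 mm across, of a bamboo ladle hung on a fixed hook post on the rail, 95 mm left (+y) of the pin; its underside is 84 mm above the base board, the post's top 158 mm. The handle slopes down to the left along the rail. Fixed; keep clear of it.
- trivet_center (a point): Centre, half-way up, of the squat black iron kettle trivet, a ring on three legs, 124 mm across, 56 mm high. Bystander.
- bowl_center (a point): Centre, half-way up, of the green tea bowl, 118 mm across, 72 mm high. Bystander.
- sweets_box_center (a point): Centre, half-way up, of the black lacquered sweets box, 114 by 114 mm, 62 mm high. Bystander.
- tea_scoop_center (a point): Middle of the thin silver tea scoop lying flat, 170 mm long (its own x), 12 mm wide. Bystander.
There are look-alikes about, which are no part of the job. Of the things like the part that bears board_center, leave any that is purple or turquoise; of the rest the smaller one is meant.

How it is judged:
By the outcome, as a careful person would: the job done as asked, in the order asked, and still so for the second after the job is handed in, with the robot touching nothing.
It also fails if it takes over 35 s, if anything falls off the work surface, if the arm or the gripper's body presses on something with over 40 N, if the wrist force passes 120 N, or if a joint passes its speed limit or range.

## Working session

There is one attempt and no reset: what is moved stays moved. The work goes in short steps, Python scripts to look and compute and a shell command to move; the robot and the scene stay as the last step left them, time stands still between calls to the robot, and variables do not carry over. Pictures are saved under pics/ and viewed, about 8 in all and at most 12, crops included, and the job is handed in when it is done.

```bash
mkdir -p pics; cat > h.py <<'E'
import numpy as np, cv2
from plant import read_state, grab_frame, finish_job
def snap(n,fn):
    f=grab_frame(n); cv2.imwrite('pics/'+fn+'.png',f['frame'][:,:,::-1]); np.savez('pics/'+fn+'.npz',K=f['K'],E=f['extrinsics']); return f
def ray(fn,u,v,z):
    d=np.load('pics/'+fn+'.npz');K,E=d['K'],d['E']
    p=np.linalg.inv(K)@[u,v,1]; c=np.array([p[0],-p[1],-p[2]])
    R=E[:3,:3];o=-R.T@E[:3,3];w=R.T@c
    return o+w*(z-o[2])/w[2]
def proj(fn,P):
    d=np.load('pics/'+fn+'.npz');c=d['E'][:3,:3]@P+d['E'][:3,3]
    q=d['K']@[c[0],-c[1],-c[2]];return q[:2]/q[2]
E
python3 - <<'E'
from h import *
for n in ('top','scene'):
    f=snap(n,n+'0'); print(f['K'],f['extrinsics'], [k for k in f])
s=read_state();print(s['tool_pos'],s['orientation'],s['clock'],s['grip_width'])
E
```

```text
[[476.06345419   0.         319.46824226]
 [  0.         476.06345419 240.62844632]
 [  0.           0.           1.        ]] [[-2.69942364e-02 -9.99629859e-01 -3.38482835e-03  4.83390943e-02]
 [ 9.88551101e-01 -2.71976083e-02  1.48414993e-01 -5.16536571e-01]
 [-1.48452118e-01  6.60273612e-04  9.88919376e-01 -1.15867647e+00]
 [ 0.00000000e+00  0.00000000e+00  0.00000000e+00  1.00000000e+00]] ['frame', 'K', 'extrinsics']
[[482.84205996   0.         319.8639431 ]
 [  0.         482.84205996 241.62619502]
 [  0.           0.           1.        ]] [[-0.47396035  0.88053945 -0.0034441   0.20459874]
 [-0.56759205 -0.30251788  0.76571679  0.19049817]
 [ 0.67320194  0.36487424  0.64316867 -1.5658481 ]
 [ 0.          0.          0.          1.        ]] ['frame', 'K', 'extrinsics']
[ 0.17544162 -0.59939819  0.23053161] [[-4.94857934e-04  9.59715069e-01  2.80974628e-01]
 [ 1.38956515e-03  2.80975051e-01 -9.59714067e-01]
 [-9.99998912e-01 -8.44895700e-05 -1.47262935e-03]] 0.1 1.0013211101532722
```

View pics/top0.png

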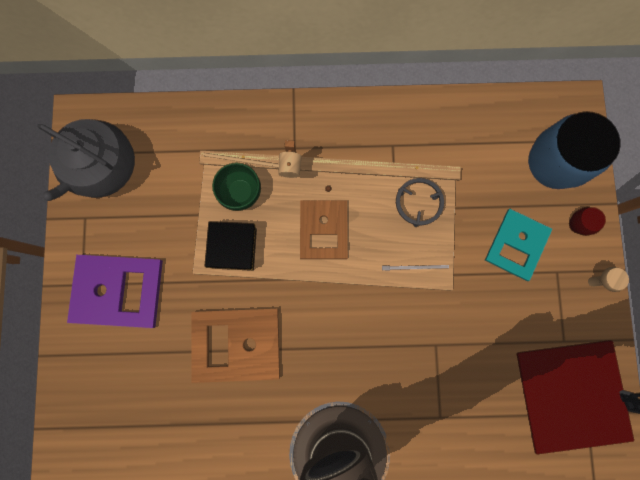

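View pics/scene0.png

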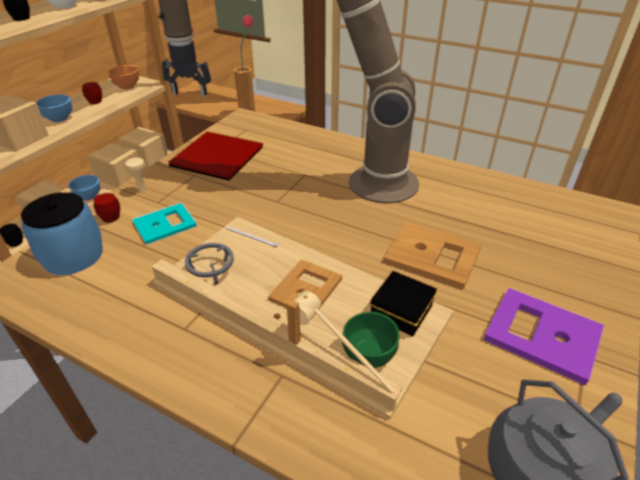

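Candidates in the top picture are the small brown board on the shelf (324,229), the larger brown board on the counter (235,345), the purple one (115,291) and the turquoise one (518,244). I choose the shelf one: it is brown and the smaller. The pin is at (328,188), the rail runs along the top, and the ladle cup is at about (290,163).

```bash
python3 - <<'E'
import cv2
a=cv2.imread('pics/top0.png')[140:275,270:410]
cv2.imwrite('pics/c1.png',cv2.resize(a,None,fx=5,fy=4.4444,interpolation=cv2.INTER_CUBIC)) 
E
python3 - <<'E'
import cv2
a=cv2.imread('pics/top0.png')[150:270,270:410]
cv2.imwrite('pics/c1.png',cv2.resize(a,None,fx=5,fy=5,interpolation=cv2.INTER_CUBIC)) 
E
```

```text
(no output)
```

View pics/c1.png

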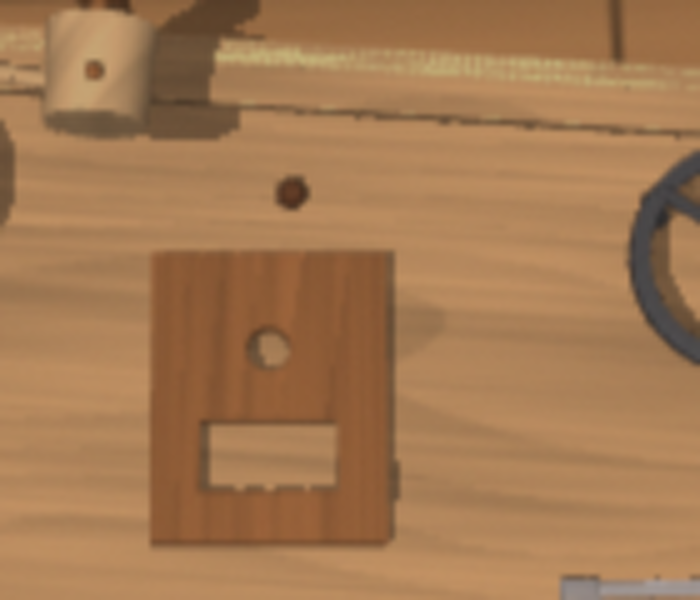

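```bash
python3 - <<'E'
from h import *
px=lambda x,y:((x+.5)/5-.5+270,(y+.5)/5-.5+150)
r=lambda x,y,z:ray('top0',*px(x,y),z)
TL,TR,BR,BL=[r(*p,.032) for p in((151,252),(393,252),(389,541),(151,541))]
print(np.round([TL,TR,BR,BL],4)); print([np.linalg.norm(a-b).round(4) for a,b in((TL,TR),(TR,BR),(BR,BL),(BL,TL))])
ang=lambda d:np.degrees(np.arctan2(d[1],d[0])).round(2)
print('board yaw',ang(TL-BL),ang(TR-BR),ang(TL-TR)-90,'c',(TL+TR+BR+BL)/4)
print('hole',r(269,347,.032)); pin=r(292,192,.028);print('pin',pin)
sl=[r(*p,.032) for p in((203,422),(337,422),(337,489),(203,489))]; print('slot c',np.mean(sl,0))
a,b=r(240,107,.061),r(700,132,.061);print('lip',a,b,ang(a-b)-90)
a,b=ray('top0',194.5,275,.018),ray('top0',453,289.5,.018);print('front',a,b,np.linalg.norm(a-b),ang(a-b)-90)
s=read_state();print(s['tool_pos'],s['clock'])
E
```

```text
[[ 0.6253  0.0818  0.032 ]
 [ 0.6218 -0.0422  0.032 ]
 [ 0.4731 -0.0348  0.032 ]
 [ 0.4763  0.0849  0.032 ]]
[np.float64(0.124), np.float64(0.1489), np.float64(0.1197), np.float64(0.149)]
board yaw -1.2 -2.83 -1.5900000000000034 c [0.54912874 0.02242508 0.032     ]
hole [0.57405189 0.02273138 0.032     ]
pin [0.65591589 0.00852763 0.028     ]
slot c [0.51822263 0.02380477 0.032     ]
lip [0.69200084 0.03417862 0.061     ] [ 0.67250431 -0.19696805  0.061     ] -4.819999999999993
front [0.44143776 0.35311759 0.018     ] [ 0.38714012 -0.29846449  0.018     ] 0.6538405291965101 -4.760000000000005
[ 0.17544162 -0.59939819  0.23053161] 0.1
```

```bash
cat >> h.py <<'E'
from scipy.spatial.transform import Rotation as Ro
def goal(p,yaw):
    """tool down, tool z along world heading yaw(deg): print shift mm, turn deg"""
    s=read_state();R=np.array(s['orientation']);c,n=np.cos(np.radians(yaw)),np.sin(np.radians(yaw))
    z=np.array([c,n,0]);x=np.array([0,0,-1.]);T=np.c_[x,np.cross(z,x),z]
    print('shift',np.round(R.T@(np.array(p)-s['tool_pos'])*1e3,1),'turn',np.round(Ro.from_matrix(R.T@T).as_rotvec(degrees=True),2),'t',s['clock'],'pos',np.round(s['tool_pos'],4),'F',np.round(s['wrist_force'],1),'g',round(s['grip_width'],3))
E
python3 -c "
from h import *
goal([.4875,.0243,.17],-1.7)"
```

```text
shift [  61.2  474.7 -510.8] turn [-7.198e+01 -8.000e-02 -5.000e-02] t 0.1 pos [ 0.1754 -0.5994  0.2305] F [ 0.8 -0.3 -0.2] g 1.001
```

```bash
python3 -m crank '[[3,27,-29,-4,0,0,1],[7,54,-58,-8,0,0,1],[10,81,-87,-12,0,0,1],[14,108,-116,-16,0,0,1],[17,135,-145,-20,0,0,1],[21,162,-174,-25,0,0,1],[24,189,-203,-29,0,0,1],[28,216,-232,-33,0,0,1]]'; python3 -c "
from h import *
goal([.4875,.0243,.17],-1.7)"
```

```text
clock: 0.77
tool_pos: [0.318, -0.3146, 0.2031]
orientation: [[-0.0, 0.649, 0.761], [-0.0, 0.761, -0.649], [-1.0, -0.0, 0.0]]
wrist_force: [1.6, 0.3, -0.7]
grip_width: 1.002
shift [ 33.  367.9 -91.1] turn [-3.879e+01 -0.000e+00  2.000e-02] t 0.7667 pos [ 0.318  -0.3146  0.2031] F [ 1.6  0.3 -0.7] g 1.002
```

```bash
python3 -m crank '[[3,39,-9,-4,0,0,1],[7,78,-18,-9,0,0,1],[11,117,-28,-14,0,0,1],[15,156,-38,-19,0,0,0.8],[19,195,-48,-24,0,0,0.6],[22,234,-57,-29,0,0,0.6],[26,272,-66,-34,0,0,0.6],[29,310,-76,-38.8,0,0,0.6]]'; python3 -m crank '[[31,338,-84,-38.8,0,0,0.6],[33,360,-90,-38.8,0,0,0.6],[33,368,-91,-38.8,0,0,0.6],[33,368,-91,-38.8,0,0,0.6],[33,368,-91,-38.8,0,0,0.6],[33,368,-91,-38.8,0,0,0.6],[33,368,-91,-38.8,0,0,0.6],[33,368,-91,-38.8,0,0,0.6]]'; python3 -c "
from h import *
goal([.4875,.0243,.17],-1.7)"
```

```text
clock: 1.43
tool_pos: [0.4625, -0.0302, 0.174]
orientation: [[0.0, 0.029, 1.0], [-0.0, 1.0, -0.029], [-1.0, -0.0, 0.0]]
wrist_force: [0.9, -0.8, 0.9]
grip_width: 0.598
clock: 2.1
tool_pos: [0.3923, 0.2944, 0.1449]
orientation: [[-0.0, -0.6, 0.8], [-0.0, 0.8, 0.6], [-1.0, -0.0, -0.0]]
wrist_force: [1.4, 0.1, 0.5]
grip_width: 0.598
shift [ -25.  -273.1  -86. ] turn [ 3.859e+01 -2.000e-02  2.000e-02] t 2.1 pos [0.3923 0.2944 0.1449] F [1.4 0.1 0.5] g 0.598
```

I wrote that second call relative to the previous base, so it overshot, through free air at z ≈ 0.145. I'm going back.

```bash
python3 -m crank '[[-4,-38,-12,5,0,0,0.6],[-8,-76,-24,11,0,0,0.6],[-12,-114,-36,17,0,0,0.6],[-16,-152,-48,23,0,0,0.6],[-20,-190,-60,29,0,0,0.6],[-25,-228,-72,34,0,0,0.6],[-25,-260,-82,38.6,0,0,0.6],[-25,-273,-86,38.6,0,0,0.6]]'; python3 -c "
from h import *
goal([.4875,.0243,.17],-1.7)
snap('wrist','w1')"
```

```text
clock: 2.77
tool_pos: [0.4894, 0.0174, 0.1703]
orientation: [[0.0, 0.04, 0.999], [-0.002, 0.999, -0.04], [-1.0, -0.002, 0.0]]
wrist_force: [-0.2, -0.3, 0.8]
grip_width: 0.599
shift [ 0.3  6.8 -2.1] turn [-0.61  0.02  0.12] t 2.7667 pos [0.4894 0.0174 0.1703] F [-0.2 -0.3  0.8] g 0.599
```

View pics/w1.png

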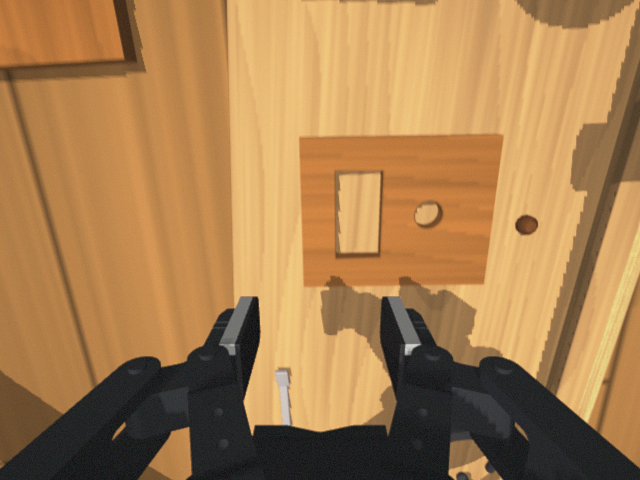

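The wrist picture shows the board with corners (300,136), (503,134), (485,285) and (304,286), the hole at (427,213), the pin at (527,224) and the slot at 335–382 × 171–257.

```bash
python3 - <<'E'
from h import *
r=lambda u,v,z=.032:ray('w1',u,v,z)
A,B,C,D=[r(*p) for p in((300.5,136.5),(503,134),(485,285),(304,286.5))]
print(np.round([A,B,C,D],4),[np.linalg.norm(a-b).round(4) for a,b in((A,B),(B,C),(C,D),(D,A))])
ang=lambda d:np.degrees(np.arctan2(d[1],d[0])).round(2)
print('yaw',ang(B-A),ang(C-D),ang(A-D)-90,ang(B-C)-90,'c',(A+B+C+D)/4)
print('hole',r(427,213),'pin',r(527,222,.028),'slot',np.mean([r(*p) for p in((335,171),(382,171),(380,256),(335,256))],0))
a,b=r(227,0,.018),r(235,300,.018);print('base front',ang(a-b)-90)
E
```

```text
[[ 0.4778  0.0846  0.032 ]
 [ 0.6255  0.0804  0.032 ]
 [ 0.6241 -0.0402  0.032 ]
 [ 0.4739 -0.0355  0.032 ]] [np.float64(0.1478), np.float64(0.1206), np.float64(0.1503), np.float64(0.1202)]
yaw -1.63 -1.8 -1.8400000000000034 -0.6700000000000017 c [0.55034299 0.02233662 0.032     ]
hole [0.57301842 0.02329219 0.032     ] pin [0.65410117 0.0116638  0.028     ] slot [0.51927662 0.02382475 0.032     ]
base front -4.980000000000004
```

```bash
python3 -m crank '[[20,7,-1.5,-0.6,0,0,0.6],[50,7,-1.5,-0.6,0,0,0.6],[80,7,-1.5,-0.6,0,0,0.6],[105,7,-1.5,-0.6,0,0,0.6],[122,7,-1.5,-0.6,0,0,0.6],[135,7,-1.5,-0.6,0,0,0.6],[143,7,-1.5,-0.6,0,0,0.6],[148,7,-1.5,-0.6,0,0,0.6]]'; python3 -c "
from h import *
goal([.488,.0241,.0215],-1.7)
snap('wrist','w2')"
```

```text
clock: 3.48
tool_pos: [0.4862, 0.0305, 0.0213]
orientation: [[-0.002, 0.018, 1.0], [0.0, 1.0, -0.018], [-1.0, 0.0, -0.002]]
wrist_force: [-0.2, 0.1, 0.2]
grip_width: 0.601
shift [-0.2 -6.4  1.9] turn [ 0.66 -0.1  -0.01] t 3.4833 pos [0.4862 0.0305 0.0213] F [-0.2  0.1  0.2] g 0.601
```

View pics/w2.png

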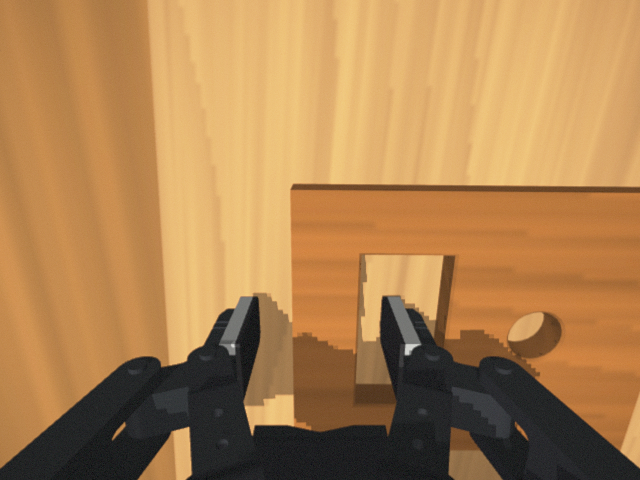

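One finger is in the slot (at about 400,340) and the other is outside the front edge (at about 240,340). I'll centre y and close.

```bash
python3 -m crank '[[0,-3,1,0.6,0,0,0.6],[0,-6.4,1.9,0.6,0,0,0.6],[0,-6.4,1.9,0.6,0,0,0.3],[0,-6.4,1.9,0.6,0,0,0.2],[0,-6.4,1.9,0.6,0,0,0.1],[0,-6.4,1.9,0.6,0,0,0.1],[0,-6.4,1.9,0.6,0,0,0.1],[0,-6.4,1.9,0.6,0,0,0.1]]' 80; python3 -c "
from h import *
goal([.488,.0241,.0355],-1.7)"
```

```text
clock: 4.2
tool_pos: [0.4894, 0.0232, 0.0234]
orientation: [[0.002, 0.03, 1.0], [-0.001, 1.0, -0.03], [-1.0, -0.001, 0.002]]
wrist_force: [-2.3, -0.8, 7.7]
grip_width: 0.287
shift [-12.1   0.9  -1.4] turn [-0.01  0.09  0.05] t 4.2 pos [0.4894 0.0232 0.0234] F [-2.3 -0.8  7.7] g 0.287
```

```bash
python3 -m crank '[[-3,0,0,0,0,0,0.1],[-7,0,0,0,0,0,0.1],[-11,0,0,0,0,0,0.1],[-14,0,0,0,0,0,0.1],[-16.5,0,0,0,0,0,0.1],[-16.5,0,0,0,0,0,0.1],[-16.5,0,0,0,0,0,0.1],[-16.5,0,0,0,0,0,0.1]]'; python3 -c "
from h import *
goal([.488,.0241,.038],-1.7)
f=snap('scene','s2');snap('wrist','w3')
cv2.imwrite('pics/m.png',np.vstack([cv2.resize(f['frame'][240:350,230:350,::-1],(640,587))[:, :]]))"
```

```text
clock: 4.87
tool_pos: [0.4886, 0.0236, 0.0388]
orientation: [[-0.0, 0.029, 1.0], [-0.0, 1.0, -0.029], [-1.0, -0.0, -0.0]]
wrist_force: [-0.8, 0.2, -1.5]
grip_width: 0.287
shift [ 0.8  0.5 -0.7] turn [ 0.02 -0.01  0.  ] t 4.8667 pos [0.4886 0.0236 0.0388] F [-0.8  0.2 -1.5] g 0.287
```

View pics/w3.png

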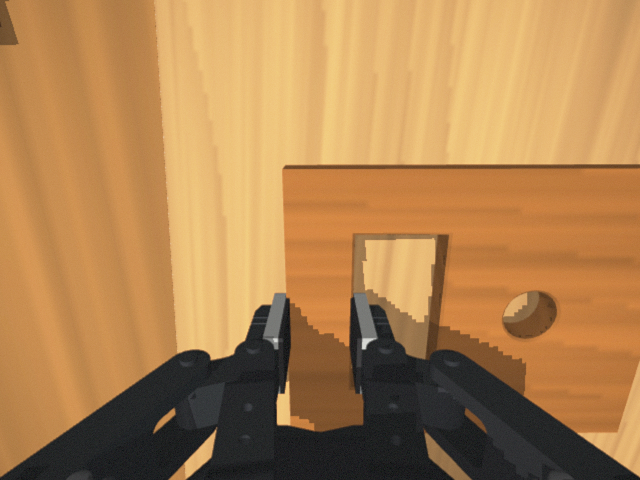

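View pics/m.png

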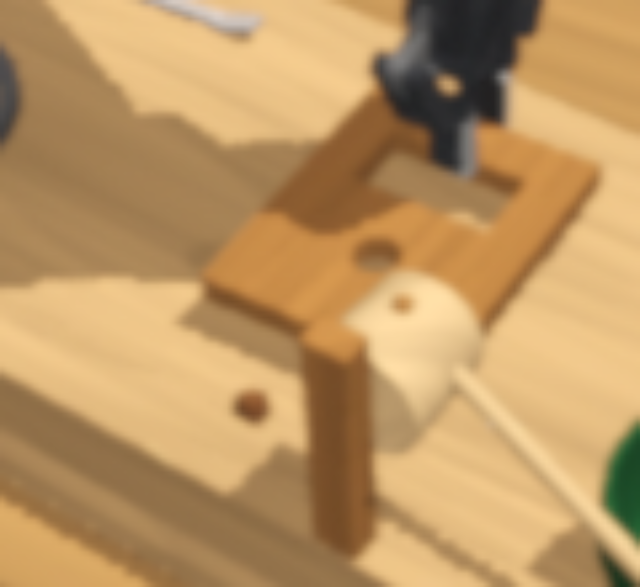

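```bash
cat > pnp.py <<'E'
from h import *
def board(fn,P,U):
    d=np.load('pics/'+fn+'.npz');K,E=d['K'],d['E']
    P=np.array(P,float)/1e3;U=np.array(U,float)
    ok,rv,t=cv2.solvePnP(P,U,K,None); F=np.diag([1,-1,-1.])
    pr=cv2.projectPoints(P,rv,t,K,None)[0][:,0]; print('resid',np.round(pr-U,1).tolist())
    Rw=E[:3,:3].T@F@cv2.Rodrigues(rv)[0]; pw=E[:3,:3].T@(F@t[:,0]-E[:3,3])
    print('centre',pw.round(4),'ypr',Ro.from_matrix(Rw).as_euler('ZYX',degrees=True).round(2),'hole',(pw+Rw@[.025,0,0]).round(4),'rear edge',(pw+Rw@[.075,0,0]).round(4))
E
python3 - <<'E'
from pnp import *
board('w3',[(-75,60,7),(-48,35,7),(-12,35,7),(25,0,7),(75,-60,7),(-75,-60,7)],[(283.5,168),(353,234),(448.5,234),(529,314.5),(617,432.5),(291,430)])
E
```

```text
resid [[-0.7, 0.3], [1.5, -0.4], [-0.8, -0.3], [0.1, 0.6], [-0.0, -0.1], [-0.1, -0.0]]
centre [0.5499 0.023  0.0377] ypr [-1.57 -0.61 -0.62] hole [0.5749 0.0224 0.038 ] rear edge [0.6249 0.021  0.0385]
```

```bash
python3 -c "
from h import *
goal([.5691,.0160,.0395],-4.85)"
```

```text
shift [-0.9 -5.3 80.7] turn [ 3.17 -0.02  0.  ] t 4.9667 pos [0.4886 0.0236 0.0387] F [ 0.1  0.9 -1.2] g 0.285
```

```bash
python3 -m crank '[[-0.9,0,6,1.5,0,0,0.1],[-0.9,-1,18,3.2,0,0,0.1],[-0.9,-2,32,3.2,0,0,0.1],[-0.9,-3,46,3.2,0,0,0.1],[-0.9,-4,58,3.2,0,0,0.1],[-0.9,-4.5,68,3.2,0,0,0.1],[-0.9,-5.3,76,3.2,0,0,0.1],[-0.9,-5.3,80.7,3.2,0,0,0.1]]'; python3 -m crank '[[0,0,0,0,0,0,0.1],[0,0,0,0,0,0,0.1],[0,0,0,0,0,0,0.1],[0,0,0,0,0,0,0.1],[0,0,0,0,0,0,0.1],[0,0,0,0,0,0,0.1],[0,0,0,0,0,0,0.1],[0,0,0,0,0,0,0.1]]' ;python3 -c "
from h import *
goal([.5691,.0160,.0395],-4.85)
f=snap('wrist','w4');g=snap('top','t4')
a=cv2.resize(g['frame'][150:250,290:370],(480,600),interpolation=cv2.INTER_CUBIC)
b=cv2.resize(f['frame'][220:420,440:640],(320,320),interpolation=cv2.INTER_CUBIC);b=np.vstack([b,np.zeros((280,320,3),np.uint8)])
cv2.imwrite('pics/m4.png',np.hstack([a,b])[:,:,::-1])"
```

```text
clock: 5.63
tool_pos: [0.5702, 0.0158, 0.0396]
orientation: [[0.0, 0.086, 0.996], [0.0, 0.996, -0.086], [-1.0, 0.0, 0.0]]
wrist_force: [0.8, -0.6, -1.8]
grip_width: 0.289
clock: 6.3
tool_pos: [0.5692, 0.0159, 0.0398]
orientation: [[0.0, 0.085, 0.996], [-0.0, 0.996, -0.085], [-1.0, -0.0, 0.0]]
wrist_force: [1.0, -0.0, -1.9]
grip_width: 0.285
shift [ 0.3  0.  -0.1] turn [-0.03  0.    0.01] t 6.3 pos [0.5692 0.0159 0.0398] F [ 1.  -0.  -1.9] g 0.285
```

View pics/m4.png

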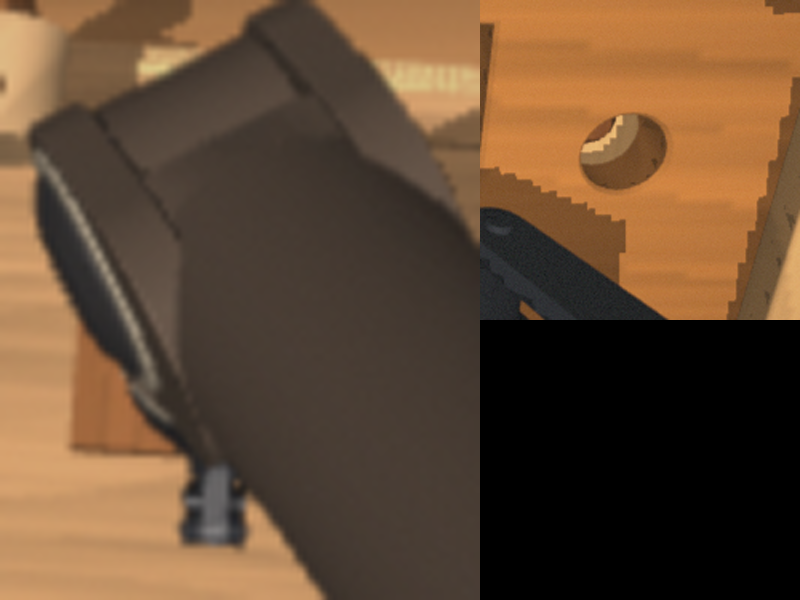

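```bash
python3 - <<'E'
from h import *
im=cv2.imread('pics/w4.png'); x0,y0,s=480,265,8
c=cv2.resize(im[y0:y0+75,x0:x0+100],None,fx=s,fy=s,interpolation=cv2.INTER_CUBIC)
th=np.linspace(0,2*np.pi,60)
def circ(ctr,r,z,col):
    p=np.array([proj('w4',np.array([ctr[0]+r*np.cos(t),ctr[1]+r*np.sin(t),z])) for t in th])
    cv2.polylines(c,[np.int32(((p+.5-[x0,y0])*s))],True,col,1)
h=ray('w4',529.4,314.4,.0463); print('hole',h)
circ(h,.011,.0463,(0,255,0));circ(h,.011,.0323,(0,255,0))
for p,col in(((.6559,.0085),(255,0,0)),((.6541,.0117),(255,0,255))):
    circ(p,.0045,.028,col);circ(p,.008,.018,col)
d=np.load('pics/w4.npz');print('cam',-d['E'][:3,:3].T@d['E'][:3,3])
cv2.imwrite('pics/c5.png',c)
E
```

```text
hole [0.65528274 0.0103918  0.0463    ]
cam [0.57562917 0.09341519 0.18200215]
```

View pics/c5.png

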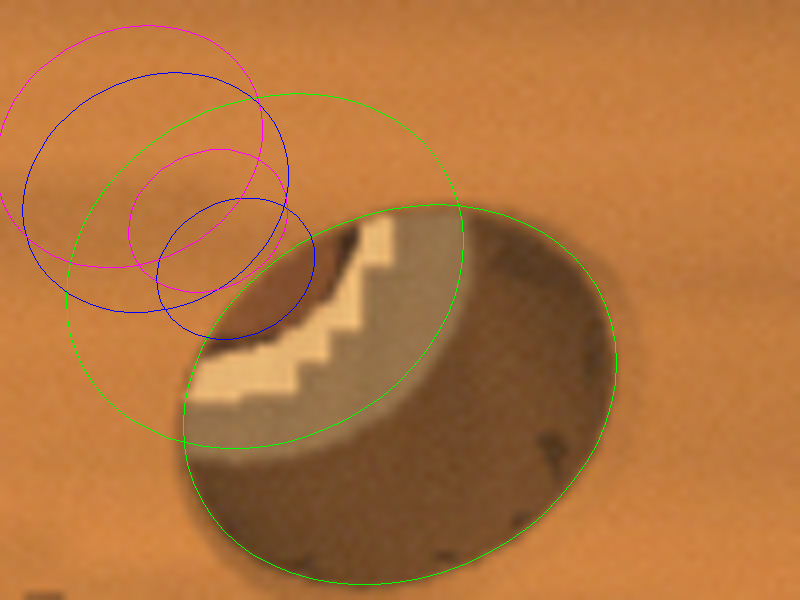

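```bash
python3 - <<'E'
from h import *
from scipy.optimize import least_squares
U=np.array([(208,352),(262,337),(320,308),(345,268),(358,232)])/8-.5+[480,265]
th=np.linspace(0,2*np.pi,90)
def hull(c):
    pts=np.array([proj('w4',np.array([c[0]+r*np.cos(t),c[1]+r*np.sin(t),z])) for r,z in((.0045,.028),(.008,.024),(.008,.018)) for t in th])
    return cv2.convexHull(np.float32(pts))
f=lambda c:[cv2.pointPolygonTest(hull(c),(float(u),float(v)),True) for u,v in U]
for s in((.6559,.0085),(.6541,.0117)):
    r=least_squares(f,s,diff_step=1e-3,x_scale=.001);print(r.x.round(4),r.fun.round(2))
E
```

```text
[0.6571 0.0089] [-0.05  0.37 -0.51  0.09  0.14]
[0.6571 0.0089] [-0.05  0.37 -0.51  0.09  0.14]
```

```bash
python3 -m crank '[[0,-0.8,1.1,0,0,0,0.1],[0,-0.8,1.1,0,0,0,0.1],[2,-0.8,1.1,0,0,0,0.1],[4,-0.8,1.1,0,0,0,0.1],[5,-0.8,1.1,0,0,0,0.1],[6,-0.8,1.1,0,0,0,0.1],[7,-0.8,1.1,0,0,0,0.1],[8,-0.8,1.1,0,0,0,0.1]]'; python3 -m crank '[[1.5,0,0,0,0,0,0.1],[3,0,0,0,0,0,0.1],[4.5,0,0,0,0,0,0.1],[6,0,0,0,0,0,0.1],[7,0,0,0,0,0,0.1],[7,0,0,0,0,0,0.1],[7,0,0,0,0,0,0.1],[7,0,0,0,0,0,0.1]]'; python3 -c "
from h import *
goal([.5691,.0160,.0395],-4.85)
f=snap('wrist','w6')
cv2.imwrite('pics/c6.png',f['frame'][140:,:,::-1])"
```

```text
clock: 7.07
tool_pos: [0.5702, 0.0151, 0.0316]
orientation: [[-0.0, 0.085, 0.996], [0.0, 0.996, -0.085], [-1.0, 0.0, -0.0]]
wrist_force: [-0.2, -1.1, -1.0]
grip_width: 0.283
clock: 7.73
tool_pos: [0.5704, 0.0151, 0.0248]
orientation: [[0.0, 0.085, 0.996], [0.0, 0.996, -0.085], [-1.0, 0.0, 0.0]]
wrist_force: [0.1, 1.1, -1.2]
grip_width: 0.285
shift [-14.7   0.8  -1.4] turn [-0.03  0.01 -0.  ] t 7.7333 pos [0.5704 0.0151 0.0248] F [ 0.1  1.1 -1.2] g 0.285
```

View pics/c6.png

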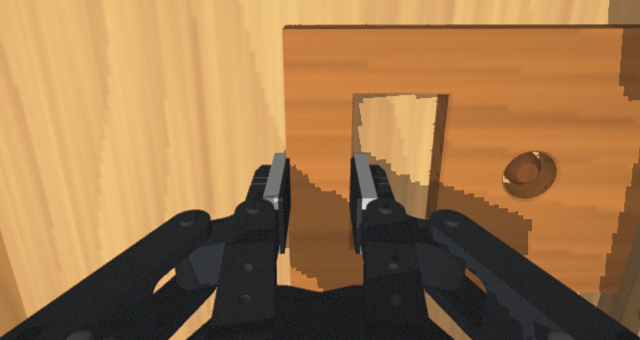

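The pin is visible inside the hole (at about 528,175), with no contact forces. I'll lower the last bit, open to 0.6 and rise straight up.

```bash
python3 -m crank '[[0.7,0,0,0,0,0,0.1],[1.3,0,0,0,0,0,0.1],[1.3,0,0,0,0,0,0.1],[1.3,0,0,0,0,0,0.4],[1.3,0,0,0,0,0,0.58],[1.3,0,0,0,0,0,0.58],[1.3,0,0,0,0,0,0.58],[1.3,0,0,0,0,0,0.58]]'; python3 -m crank '[[-4,0,0,0,0,0,0.58],[-10,0,0,0,0,0,0.58],[-20,0,0,0,0,0,0.58],[-35,0,0,0,0,0,0.58],[-55,0,-5,0,0,0,0.58],[-80,0,-20,0,0,0,0.58],[-105,0,-45,0,0,0,0.58],[-125,0,-70,0,0,0,0.58]]'; python3 -m crank '[[-10,-10,-20,0,0,0,0.58],[-20,-40,-40,0,0,0,0.58],[-20,-75,-50,0,0,0,0.58],[-20,-110,-60,0,0,0,0.58],[-20,-140,-70,0,0,0,0.58],[-20,-160,-70,0,0,0,0.58],[-20,-170,-70,0,0,0,0.58],[-20,-170,-70,0,0,0,0.58]]';python3 -c "
from h import *
f=snap('wrist','w7')
g=snap('top','t7');a=cv2.resize(g['frame'][140:260,270:410],(700,600),interpolation=cv2.INTER_CUBIC)
cv2.imwrite('pics/c7.png',a[:,:,::-1])"
```

```text
clock: 8.45
tool_pos: [0.5704, 0.0151, 0.0235]
orientation: [[0.0, 0.085, 0.996], [0.0, 0.996, -0.085], [-1.0, 0.0, 0.0]]
wrist_force: [0.3, -0.0, 0.2]
grip_width: 0.582
clock: 9.12
tool_pos: [0.5005, 0.0215, 0.1508]
orientation: [[0.002, 0.085, 0.996], [0.0, 0.996, -0.085], [-1.0, 0.0, 0.002]]
wrist_force: [0.4, 0.5, 1.1]
grip_width: 0.575
clock: 9.78
tool_pos: [0.4164, -0.1443, 0.1692]
orientation: [[0.001, 0.089, 0.996], [-0.001, 0.996, -0.089], [-1.0, -0.001, 0.001]]
wrist_force: [-0.1, -0.2, -1.2]
grip_width: 0.579
```

View pics/c7.png

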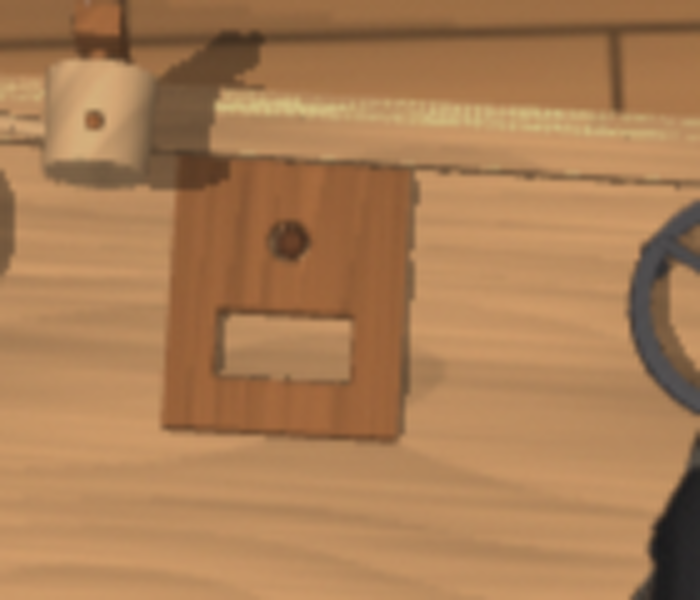

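```bash
python3 - <<'E'
from h import *
r=lambda x,y,z=.032:ray('t7',(x+.5)/5-.5+270,(y+.5)/5-.5+140,z)
ang=lambda d:np.degrees(np.arctan2(d[1],d[0])).round(2)
print('front',ang(r(163,429)-r(397,438))-90,'left',ang(r(179,160)-r(163,429)),'right',ang(r(411,172)-r(400,438)),'slot',ang(r(217,312)-r(353,317))-90)
print('width',np.linalg.norm(r(163,429)-r(397,438)),'hole',r(288,241),'pin',r(290,241,.028),'slotc',np.mean([r(*p) for p in((217,312),(353,317),(351,382),(215,376))],0))
a=cv2.imread('pics/t7.png').astype(int);b=cv2.imread('pics/top0.png').astype(int)
d=np.abs(a-b).max(2)>40
for n,(u0,u1,v0,v1) in dict(bowl=(210,265,160,212),box=(200,260,218,275),trivet=(392,450,175,230),scoop=(380,452,262,274)).items(): print(n,d[v0:v1,u0:u1].mean().round(3))
E
```

```text
front -3.819999999999993 left -4.59 right -4.42 slot -3.75
width 0.11897303655246358 hole [0.6554439  0.01065721 0.032     ] pin [0.65647511 0.0095436  0.028     ] slotc [0.60000277 0.01434092 0.032     ]
bowl 0.0
box 0.0
trivet 0.101
scoop 0.806
```

```bash
python3 -c "
from h import *
print(read_state()['clock'],finish_job())"
```

```text
the job is handed in; nothing more can be done
9.8833 None
```

The kettle board is fitted over the dowel pin, with its rear edge under the rail lip. I handed the job in at 9.9 s of the 35 s.

I gripped the small brown board by its front bar and raised it about 15 mm. I turned it about 3° to square it with the rail, slid it back under the lip, corrected it by about 1.4 mm, lowered it over the pin and let go.

**Last checks:**
- **Seating:** the last top picture shows the pin inside the hole, with their centres about 1.5 mm apart against 3 mm of play. The board's width measured at its seated height came to 119 mm against the true 120 mm, so it is lying flat.
- **Squareness:** the board's edges and slot measured between -3.8° and -4.6°, against about -4.8° for the rail. It is therefore square to within about 0.2–1°, roughly my measuring error.
- **Forces:** lowering and release showed almost none. The highest reading after any move was about 8 N, when the fingertips touched the shelf as they closed.
- **Other objects:** the bowl and sweets box are unchanged in the last picture. I could not confirm the trivet and scoop the same way: the picture had changed there (10% of the trivet's area, 81% of the scoop's), which I put down to the arm standing over that area. The arm passed only above them, with the fingertips about 0.17 m up or higher.

**Errors on the way:**
- One approach move overshot through free air because I wrote it from the wrong starting pose. It touched nothing, and I brought it back.
- Before the slide, two estimates of the board's height differed by about 2.7 mm, so I aimed between them.

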